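# Index the bench turntable and hold a brass die block in its corner fences

### The arm

A 6-joint arm with a two-finger parallel gripper is mounted at the origin on the work surface. World frame = base frame: x ahead of the robot, y to its left, z up, the work surface at z = 0. Lengths are in mm, angles in degrees, forces in N, time in s.
With the tool pointing down it reaches from about 325 to 925 mm from the base axis. Payload 3.1 kg.
Tool frame: the origin (TCP) lies at the very end of the fingers, on their centre line; the grasp point (between the pads) lies grasp_offset behind it (grasp_offset is the distance from the TCP to the grasp point, in mm); z points along the fingers, x is the direction in which the jaws open and shut, and the axes are right-handed (so a half turn about z gives the same grasp; the last joint's range is limited). The gripper opens to 85 mm and grips with 20 to 120 N. Pads are 22 mm wide; open, the fingers measure 114 mm over their backs; the gripper's body (76 mm by 85 mm) begins 54 mm behind the grasp point. The pads swing forward as they close: fully open they stand 13 mm farther back than shut.
Start: joints at [59.805, 12.427, 92.441, -0, 75.132, -6.429], TCP at [251.863, 572.018, 193.9] pointing down, gripper open.
Joint ranges: [-157.48, 157.48], [-44.54, 120.13], [17.64, 146.25], [-64.5, 244.5], [7.68, 150.69], [-147.95, 147.95]. Speed limits (degrees/s): [159.86, 159.86, 180, 180, 180, 180].

### API

Orientations are given as [roll, pitch, yaw] about the fixed x, y, z axes, in that order (R = Rz(yaw) Ry(pitch) Rx(roll)).
In Python, from station import * gives the robot as it stands. Calls block until the motion is done:
- goto(position, orientation): joint-space move of the TCP to a pose.
- move_l(position, attitude=None, speed=150): straight line of the TCP; attitude=None keeps the orientation; speed is the mean speed in mm/s.
- move_j(angles): joint-space move.
- grip(opening, squeeze=None): finger opening in mm; squeeze is the grip in N (None keeps the last); returns when the fingers have stopped.
- wait(seconds).
- solve_ik(position, orientation): joint angles nearest the present ones, or None.
- get_obs(): the state.
- get_image(name): name is "scene" or "top"; returns the picture (384x512x3 uint8, red, green, blue); there is no depth.
- get_calibration(name): a dict with "fx", "fy", "cx", "cy" (pixels), "R" (3x3) and "t" (3): a world point X has camera coordinates R X + t. Camera axes: x right, y down, z forward; pixel columns grow to the right and rows downward; lengths in mm; the calibration is good to about 2 mm. A picture is of the moment at which its call begins. get_calibration takes no time and is no camera call.
A pose or a line that the arm cannot do raises Unreachable and nothing moves.
- sign_off(): hands the job in, once; it reports no verdict.
Trained networks look in the newest picture that a camera, given by its name, has taken for a name from the list of things; names that differ only in an ending like _2 or _b are one class to them, and where a whole thing is asked for, a point or a joint stands for the part that bears it (a point fixed in the world has none). Each returns a list of dicts, best first, with "score" (0 to 1); they miss things now and then, are a little off and sometimes report something else, mostly with a low value. They report only what shows in the picture. A call takes as long as a camera call. They do not tell look-alikes from the thing itself.
- spot_in(name, camera): "extent" ([centre column, centre row, width, height] in pixels, round what is visible of it).
- regions_of(name, camera): "region" (384x512 bool, what is visible of it) and "extent" ([centre column, centre row, width, height] in pixels, round what is visible of it).
The state is a dict: "t": time; "joint_pos": joint angles; "qvel": joint speeds; "effort": joint torques, N m; "tcp_pos": TCP position; "ee_rot": TCP orientation; "wrist_force": force on the tool from outside, world axes, zero at the start; "moment": the same for the moment, N m; "grip_width": finger opening in mm.
Only numpy, scipy, OpenCV 4.12 (cv2) and the standard library are available. Lean on these libraries where they do the work, as an engineer would, in place of code of your own. Each camera call takes 0.05 s, during which the arm holds its last target.

### The job

Take the turntable by its black knob and turn it counter-clockwise (seen from above) all the way to its stop; only then pick up the brass die block, set it upright and flat on the round tile with its long side along the long steel fence, and press it gently into the corner so that it touches both fences at once. Finish while still holding it pressed there in the gripper, without letting go, so that it is ready to be marked; leave the jar, the steel bench block and the graver where they are.

Things in the scene. Friction and masses are not known exactly. Their poses are not given: they have to be found in the camera images.
- turntable (a joint): Turntable on a vertical axis: steel disc 190 mm across with a round brown ceramic tile 176 mm across on it. Rad, 0 to 1.571, growing counter-clockwise from above; 1.571 is the hard stop (working position). Starts at 0 to 0.5, stays where it is left; about 2 N at the knob moves it. At the stop, pressing a block towards both fences pushes the table further onto the stop, never off it.
- spindle (a point): Centre of the turntable's axis, on the tile's top face (60 mm above the bench). Its axes turn with the table: z up, x along the long fence (away from the corner), y along the short fence (away from the corner).
- knob_top (a point): Centre of the top end of the black upright knob on the turntable: round grip 18 mm in diameter and 38 mm long, on a thin 12 mm stem, its top 50 mm above the tile (110 mm above the bench). It stands 72 mm from the axis, at x +72, y +5 mm in the axes of spindle, and turns with the table.
- tile: The ceramic tile with the two fences and the knob on it; turns with the table. Origin on the axis at the tile's underside, 15 mm below its top; same axes as spindle.
- corner (a point): The inner corner, on the tile's top, where the inner faces of both fences meet. Axes as spindle: the free space of the corner lies towards +x and +y. A block home in the corner has its centre 25 mm towards +x and 15 mm towards +y from here.
- fence_long: Long steel fence on the tile, 88 long, 8 thick, 14 mm high, along the table's x. Origin: centre of its underside; its inner face is its +y face, 4 mm from the origin.
- fence_short: Short steel fence on the tile, 8 thick, 47 long, 14 mm high, along the table's y. Origin: centre of its underside; its inner face is its +x face, 4 mm from the origin.
- die_block: Brass die block with two dark round recess marks on top, 50 long (its x), 30 wide (its y), 48 mm high (z), 0.4 to 0.6 kg. Origin: centre of its underside. Starts upright on the bench to the right of the turntable, at any yaw; either end may face the short fence.
- jar: Bystander: amber glass jar with a steel lid, 60 mm across, 85 mm high, on the bench right of the turntable. Origin: centre of its underside.
- bench_block: Bystander: flat square dark steel bench block, 70 x 70 x 22 mm, on the bench right of the turntable. Origin: centre of its underside. The die block, the jar and this block change places from start to start, at least 100 mm apart.
- graver: Bystander: graver (screwdriver-shaped hand tool with a red handle) 140 mm long lying on the bench beyond the work. Origin: underside of its middle.
There are look-alikes about, which are no part of the job. What is meant by the die_block is not red, and is the larger of those in its own colour.

How it is judged (in metres and radians):
On the way:
1. the turntable is turned to its stop, with the die block not yet on it (value of joint turntable above 1.52 rad), for 0.2 s.
At the end, for the whole second after the job is handed in: Turntable at its stop (over 1.52 rad); die block upright and long side along the long fence (0.06 rad), underside within 4 mm of the tile, home in the corner within 3 mm, still, pushing on each fence with at least 1 N, the fingers on it with at least 2 N (value of joint turntable above 1.52 rad and contact force between die_block and fence_long above 1 N and contact force between die_block and fence_short above 1 N and contact force between the fingers and die_block above 2 N and x of die_block in the frame of corner between 0.022 and 0.028 m and y of die_block in the frame of corner between 0.012 and 0.018 m and z of die_block in the frame of corner between -0.003 and 0.004 m and angle between the x axis of die_block and the x axis of tile, either way round below 0.06 rad and angle between die_block's own z axis and vertical below 0.06 rad and linear speed of die_block below 0.01 m/s); the arm keeps its last pose, push and grip.
It fails at once if the die block is put on or against the turntable before it is at its stop, or the turntable is driven back with the block on it (contact force between die_block and tile above 0.5 N and value of joint turntable below 1.45 rad).
It fails at once if the block is rammed into a fence (over 60 N) (contact force between die_block and fence_long above 60 N or contact force between die_block and fence_short above 60 N).
It fails at once if a bystander is moved by more than 20 mm (distance of any of jar, bench_block, graver from where it was at the start of the episode above 0.02 m).
It also fails if it takes over 69 s, if anything falls off the work surface, if the arm or the gripper's body presses on something with over 40 N, if the wrist force passes 120 N, or if a joint passes its speed limit or range.

## Working session

There is one attempt and no reset: what is moved stays moved. The work goes in short steps, each a Python script; the robot and the scene stay as the last script left them, time stands still between calls to the robot, and variables do not carry over. Pictures are saved under pics/ and viewed, and the job is handed in when it is done.

```bash
mkdir -p pics; ls
python3 - <<'E'
from station import *
import cv2
for n in("scene","top"):
    im=get_image(n); cv2.imwrite(f"pics/{n}0.png",im[:,:,::-1]); c=get_calibration(n)
    print(n,c)
    for o in("die_block","knob_top","turntable","jar","bench_block","graver","fence_long","fence_short"):
        print(o,[(round(d["score"],2),[round(float(v)) for v in d["extent"]]) for d in spot_in(o,n)[:4]])
print(get_obs())
E
```

```text
pics
scene {'fx': 410.1972459093315, 'fy': 410.1972459093315, 'cx': 256.6179647618945, 'cy': 187.46742045644663, 'R': array([[ 0.4775508 ,  0.87857902,  0.00664423],
       [ 0.50166525, -0.26645574, -0.82300262],
       [-0.72130244,  0.39635874, -0.56799872]]), 't': array([-229.77651513, -259.26571585, 1392.27915138])}
die_block [(0.97, [239, 252, 29, 30]), (0.71, [316, 172, 78, 42]), (0.57, [220, 224, 24, 32]), (0.54, [260, 225, 14, 21])]
knob_top [(0.73, [348, 168, 10, 19])]
turntable [(0.87, [315, 177, 75, 52])]
jar [(0.68, [199, 180, 25, 43])]
bench_block [(0.76, [130, 228, 48, 40])]
graver [(0.96, [326, 249, 44, 49])]
fence_long [(0.71, [305, 168, 34, 10])]
fence_short []
top {'fx': 441.9481350255228, 'fy': 441.9481350255228, 'cx': 262.41225319605843, 'cy': 188.42619793509596, 'R': array([[-0.00500415, -0.99997519,  0.00495771],
       [-0.99134203,  0.00431031, -0.13123412],
       [ 0.13120949, -0.0055715 , -0.99133901]]), 't': array([ -57.61694128,  619.51430968, 1044.84195976])}
die_block [(0.83, [307, 154, 24, 18])]
knob_top [(0.53, [207, 207, 24, 29]), (0.44, [175, 175, 
[... 249 characters left out ...]
g []
fence_short [(0.44, [205, 227, 22, 14])]
{'t': 0.9, 'joint_pos': array([ 5.98059661e+01,  1.24267435e+01,  9.24401403e+01, -3.42244534e-04,
        7.51322649e+01, -6.42996457e+00]), 'qvel': array([ 0.10166968, -0.09590613,  0.07516909, -0.04171659, -0.03270696,
       -0.06879503]), 'effort': array([-1.20319710e-04, -3.96886611e+01, -3.04259312e+01, -2.18156274e-04,
        6.58451045e-04, -1.45272796e-06]), 'tcp_pos': array([251.86182997, 572.02608587, 193.91591029]), 'ee_rot': array([ 1.79999576e+02, -8.08832682e-04,  6.62360185e+01]), 'wrist_force': array([-0.80387006,  0.38505794,  0.31197311]), 'moment': array([-0.0166934 ,  0.0384929 ,  0.02013911]), 'grip_width': 85.37134330969}
```

Run:
```python
import cv2
a=cv2.imread("pics/scene0.png")[130:290,100:360]; cv2.imwrite("pics/scene0c.png",cv2.resize(a,None,fx=3,fy=3,interpolation=cv2.INTER_CUBIC))
a=cv2.imread("pics/top0.png")[90:280,140:400]; cv2.imwrite("pics/top0c.png",cv2.resize(a,None,fx=3,fy=3,interpolation=cv2.INTER_CUBIC))
```

```text
(no output)
```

View pics/scene0c.png

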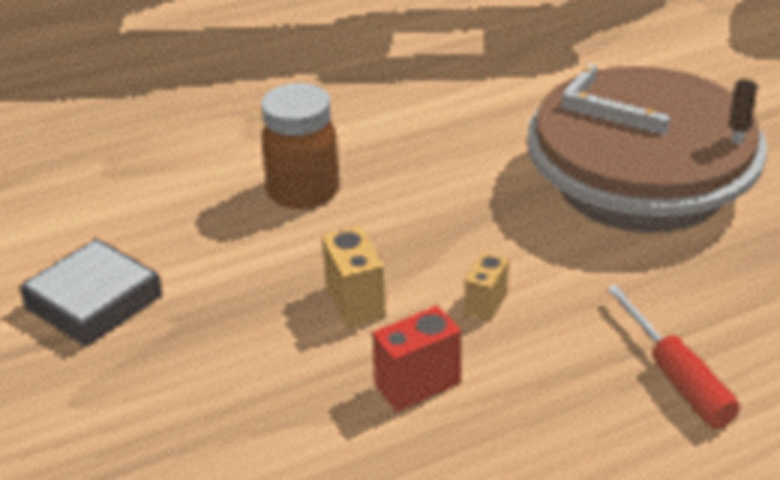

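View pics/top0c.png

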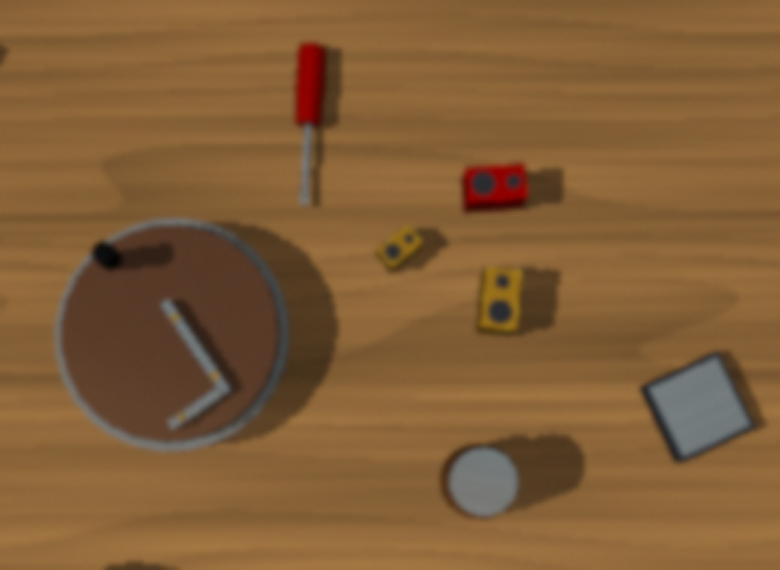

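The top view shows three marked blocks at these pixels:
- larger brass block at (307,190)
- small brass block at (273,173)
- red block at (305,152)

The larger, non-red brass block fits the description; in the scene view it is at (218,222). The networks' best hits are on the red block, so I'll choose by position. Next I'll measure it and the table.

```bash
cat > h.py <<'E'
from station import *
import numpy as np, cv2
from scipy.optimize import least_squares, minimize
C={n:get_calibration(n) for n in("scene","top")}
def proj(n,P):
    c=C[n];q=np.atleast_2d(P)@c["R"].T+c["t"]
    return np.c_[c["fx"]*q[:,0]/q[:,2]+c["cx"],c["fy"]*q[:,1]/q[:,2]+c["cy"]]
def back(n,uv,z):
    c=C[n];uv=np.atleast_2d(uv)
    d=np.c_[(uv[:,0]-c["cx"])/c["fx"],(uv[:,1]-c["cy"])/c["fy"],np.ones(len(uv))]@c["R"]
    o=-c["R"].T@c["t"]
    return (o+d*((z-o[2])/d[:,2])[:,None])
def box(x,y,yaw,z0=0,L=50,W=30,H=48):
    c,s=np.cos(yaw),np.sin(yaw)
    return np.array([[x+a*c-b*s,y+a*s+b*c,z0+h] for h in(0,H) for a in(-L/2,L/2) for b in(-W/2,W/2)])
def hullmask(n,P,S=4):
    uv=proj(n,P); m=np.zeros((384*S,512*S),np.uint8)
    cv2.fillConvexPoly(m,cv2.convexHull(np.round((uv+.5)*S-.5).astype(np.int32)),1)
    return cv2.resize(m.astype(np.float32),(512,384),interpolation=cv2.INTER_AREA)
E
cat > a.py <<'E'
from h import *
M={}
for n,pt in(("scene",(218,222)),("top",(307,190))):
    im=get_image(n)
    best=None
    for nm in("die_block",):
        for d in regions_of(nm,n):
            e=d["extent"];print(n,round(d["score"],2),np.round(e),d["region"].sum())
            if d["region"][pt[1],pt[0]] and abs(e[2])<50 and best is None: best=d
    if best is not None:M[n]=best["region"]
    for d in regions_of("turntable",n)[:1]:
        print("tt",d["extent"],d["region"].sum())
    hsv=cv2.cvtColor(im,cv2.COLOR_RGB2HSV); print(hsv[pt[1],pt[0]])
def cost(p):
    s=0
    for n in M:
        h=hullmask(n,box(*p)); m=M[n]; s+=np.abs(h-m).sum()/m.sum()
    return s
if M:
  x0=back("top",(307,190),48)[0];print(x0, M.keys())
  r=min((minimize(cost,[x0[0],x0[1],y],method="Nelder-Mead",options=dict(initial_simplex=[[x0[0],x0[1],y],[x0[0]+8,x0[1],y],[x0[0],x0[1]+8,y],[x0[0],x0[1],y+.3]])) for y in np.arange(0,3.1,.4)),key=lambda r:r.fun)
  print(r.x,np.degrees(r.x[2]),r.fun)
  for n in("scene","top"): print(n,np.round(proj(n,box(*r.x))[4:],1).tolist())
im=get_image("top")
print("knob top", back("top",(176,174.7),105), "ctr",back("top",(197.3,201.7),50))
E
python3 a.py
```

```text
scene 0.83 [240. 250.  28.  31.] 778
scene 0.82 [219. 224.  27.  32.] 538
scene 0.73 [260. 225.  14.  20.] 263
tt [316.5, 178.1, 79.0, 52.0] 3318
[ 18 128 132]
top 0.85 [305. 191.  12.  23.] 316
top 0.67 [305. 155.  21.  18.] 339
tt [196.1, 201.9, 77.6, 76.0] 4681
[ 18 136  88]
[ 613.95950041 -169.29045263   48.        ] dict_keys(['scene', 'top'])
[ 6.16284698e+02 -1.67754911e+02 -1.34636321e-01] -7.714092988981062 0.21262455296221355
scene [[206.8, 208.6], [220.4, 205.6], [213.3, 222.7], [227.5, 219.5]]
top [[311.3, 200.0], [299.0, 198.4], [313.6, 179.8], [301.5, 178.2]]
knob top [[643.72880078 139.98917858 105.        ]] ctr [[586.26219539  97.58655977  50.        ]]
```

```bash
cat > b.py <<'E'
from h import *
M={}
for n in("scene","top"):
    get_image(n); M[n]=regions_of("turntable",n)[0]["region"]
    ks=regions_of("knob_top",n)
    for k in ks: print(n,"knob",round(k["score"],2),np.round(k["extent"],1),k["region"].sum())
t=np.linspace(0,2*np.pi,60)
def disc(x,y): return np.vstack([np.c_[x+r*np.cos(t),y+r*np.sin(t),0*t+z] for r,z in((95,45),(95,40),(88,60))])
for use in(["scene"],["top"],["scene","top"]):
    def cost(p): return sum(np.abs(hullmask(n,disc(*p))-M[n]).sum()/M[n].sum() for n in use)
    r=minimize(cost,[586,97],method="Nelder-Mead",options=dict(initial_simplex=[[586,97],[596,97],[586,107]]));print(use,r.x,r.fun)
cx,cy=r.x
for n,uv in(("top",(174.6,172.5)),("scene",(100+745/3,130+83/3))):
    p=back(n,uv,110)[0]; print(n,p,np.hypot(p[0]-cx,p[1]-cy),np.degrees(np.arctan2(p[1]-cy,p[0]-cx)))
print(proj("top",[cx,cy,60]),proj("scene",[cx,cy,60]))
for n,z in(("scene",3),("top",8)):
    im=get_image(n);a=im[130:230,270:370] if n=="scene" else im[155:250,150:245]
    cv2.imwrite(f"pics/{n}_tt.png",cv2.resize(a,None,fx=6,fy=6,interpolation=cv2.INTER_CUBIC)[:,:,::-1])
E
python3 b.py
```

```text
scene knob 0.73 [349.6 168.7   5.5  18.5] 165
scene knob 0.65 [295.8 157.9   9.1  10.3] 50Traceback (most recent call last):
  File "b.py", line 4, in <module>
    get_image(n); M[n]=regions_of("turntable",n)[0]["region"]
                       ~~~~~~~~~~~~~~~~~~~~~~~~~^^^
IndexError: list index out of range
```

```bash
sed -i 's/get_image(n); M\[n\]=.*/\n    for _ in range(6):\n        get_image(n); rr=[q for q in regions_of("turntable",n) if q["region"].sum()>3000]\n        if rr: break\n    M[n]=rr[0]["region"]/' b.py; python3 b.py
```

```text
['scene'] [588.70930678  98.90054491] 0.050703197048877956
['top'] [589.35896738  98.81091204] 0.032854292493528905
['scene', 'top'] [588.79177925  98.81947722] 0.08490837803002313
top [648.06135594 142.3630025  110.        ] 73.54536909103392 36.30357432450648
scene [641.58356162 147.49313843 110.        ] 71.80597176167907 42.67584387258589
[[196.21449769 200.23245489]] [[315.07753898 170.76697962]]
```

```bash
ls pics
```

```text
scene0.png
scene0c.png
scene_tt.png
top0.png
top0c.png
top_tt.png
```

View pics/scene_tt.png

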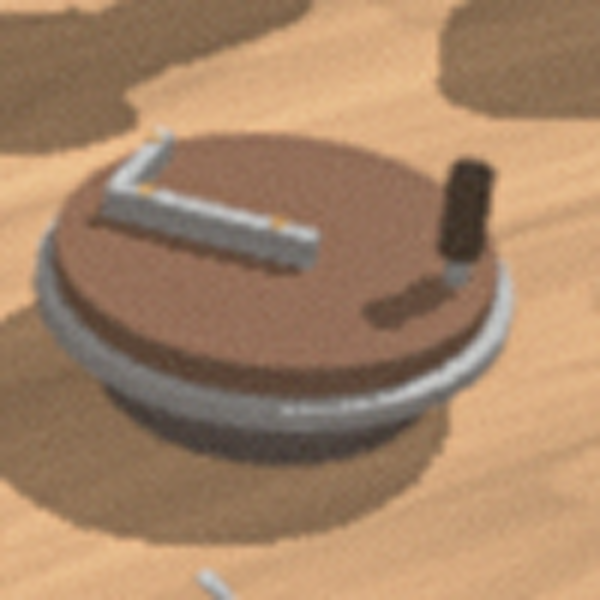

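View pics/top_tt.png

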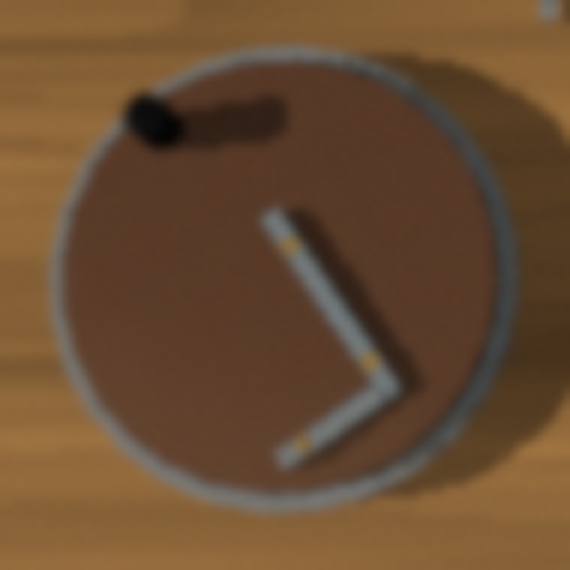

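The larger brass block is upright at about (616,-168) with yaw -8°. The spindle is at (589,99) in both views. The knob is at px (174,174) top and (349,158) scene, which puts it about 72 mm from the axis at 39.7°, matching the given 72.2 mm. Now I'll take the knob.

```bash
python3 - <<'E'
from h import *
import station
print([k for k in dir(station) if not k.startswith("_")], getattr(station,"grasp_offset",None))
c=np.array([588.8,98.8]);a=np.radians(39.7);k=c+72.17*np.array([np.cos(a),np.sin(a)])
yaw=39.7-90
grip(50,30)
goto([*k,165],[180,0,yaw])
for n in ("scene","top"):
    im=get_image(n);cv2.imwrite(f"pics/{n}1.png",im[:,:,::-1])
o=get_obs();print(o["t"],o["tcp_pos"],o["joint_pos"],o["grip_width"],o["wrist_force"])
E
python3 - <<'E'
import cv2,numpy as np
a=cv2.imread("pics/scene1.png")[90:240,240:400];b=cv2.imread("pics/top1.png")[115:265,110:270]
cv2.imwrite("pics/c1.png",cv2.resize(np.hstack([a,b]),None,fx=2.5,fy=2.5,interpolation=cv2.INTER_CUBIC))
E
```

```text
['Unreachable', 'get_calibration', 'get_image', 'get_obs', 'goto', 'grasp_offset', 'grip', 'move_j', 'move_l', 'regions_of', 'sign_off', 'solve_ik', 'spot_in', 'wait'] 18.700000000000003
4.525 [644.03933073 146.05027377 165.11754683] [6.68603487e+00 1.79868182e+01 8.87796067e+01 1.26644687e-02
 7.32276138e+01 5.68839241e+01] 49.70453346010756 [-0.82815645  0.14185278 -0.19998742]
```

View pics/c1.png

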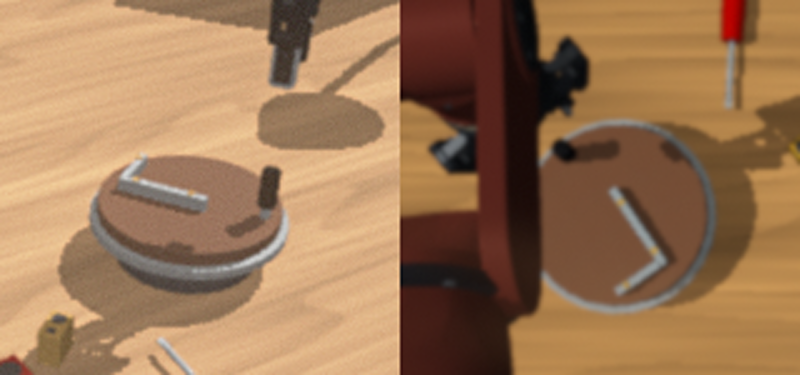

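Run:
```python
from h import *
o=get_obs();print(o["tcp_pos"],o["ee_rot"],proj("scene",o["tcp_pos"]),proj("top",o["tcp_pos"]))
```

```text
[644.03933073 146.05027377 165.11754683] [-1.79988382e+02  6.89973050e-03 -5.02015425e+01] [[351.91864523 136.42161147]] [[168.02266932 170.10943333]]
```

Run:
```python
from h import *
ims={n:get_image(n) for n in C}
o=get_obs()
out=[]
for n in C:
    im=ims[n].copy(); u=proj(n,o["tcp_pos"])[0]
    w=im[90:240,240:400] if n=="scene" else im[95:245,110:270]
    w=cv2.resize(w,None,fx=2.5,fy=2.5,interpolation=cv2.INTER_CUBIC)
    off=(240,90) if n=="scene" else (110,95)
    cv2.drawMarker(w,(int((u[0]-off[0])*2.5),int((u[1]-off[1])*2.5)),(0,255,0),0,12)
    out.append(w)
cv2.imwrite("pics/c2.png",np.hstack(out)[:,:,::-1])
```

```text
(no output)
```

View pics/c2.png

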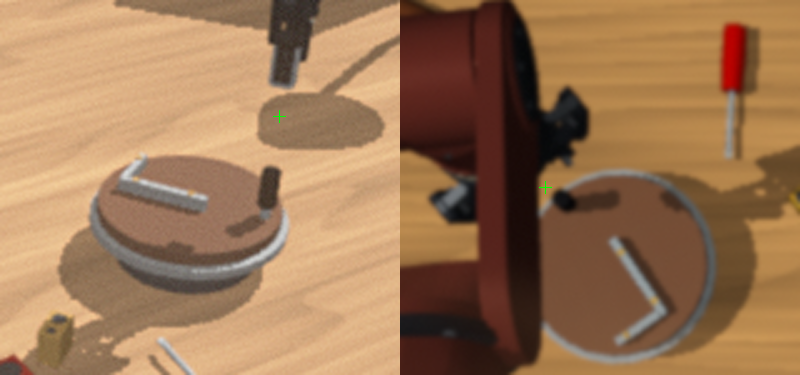

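Run:
```python
from h import *
for n in C: print(n,"cam",-C[n]["R"].T@C[n]["t"])
for z in(165,180,200,230,260,300):
  print(z,proj("scene",[644,146,z])[0].round(),proj("top",[644,146,z])[0].round())
im=get_image("scene"); cv2.imwrite("pics/s3.png",cv2.resize(im[30:180,280:440],None,fx=4,fy=4,interpolation=cv2.INTER_CUBIC)[:,:,::-1])
im=get_image("top"); cv2.imwrite("pics/t3.png",cv2.resize(im,(768,576))[:,:,::-1])
```

```text
scene cam [1244.04890595 -419.04802591  578.9630949 ]
top cam [ 476.76906891  -54.46446971 1117.3796531 ]
165 [352. 136.] [168. 170.]
180 [353. 130.] [167. 169.]
200 [354. 122.] [165. 167.]
230 [356. 109.] [161. 165.]
260 [358.  95.] [158. 162.]
300 [361.  76.] [153. 158.]
```

View pics/s3.png

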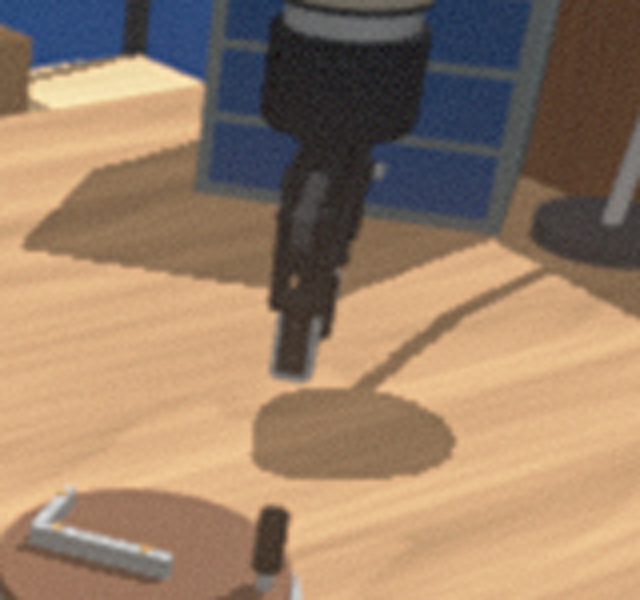

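View pics/t3.png

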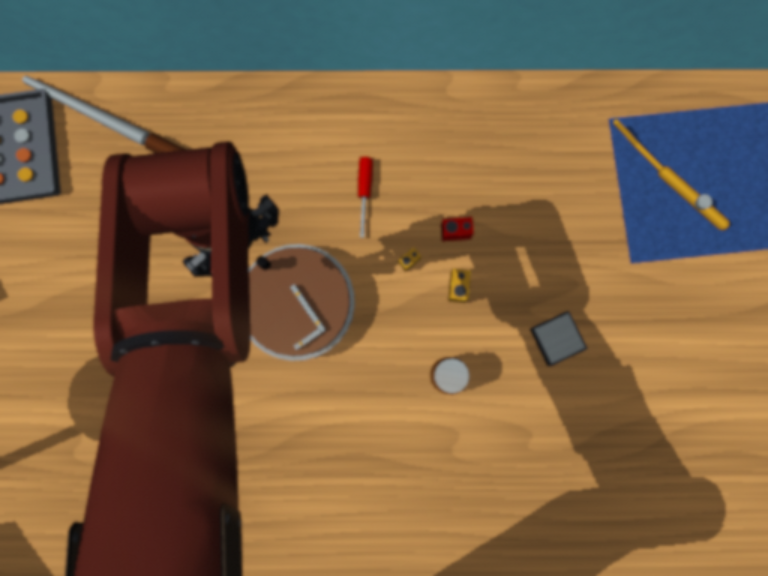

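Run:
```python
from h import *
j=np.array([np.cos(np.radians(-50.2)),np.sin(np.radians(-50.2)),0])
for z in(165,175,185,195,205):
  p=np.array([644,146,z])
  print(z,proj("scene",p+j*30)[0].round(1),proj("scene",p-j*30)[0].round(1))
grip(0)
im=get_image("scene"); cv2.imwrite("pics/s4.png",cv2.resize(im[30:180,280:440],None,fx=4,fy=4,interpolation=cv2.INTER_CUBIC)[:,:,::-1])
print(get_obs()["tcp_pos"],get_obs()["grip_width"])
```

```text
165 [349.2 142.6] [354.5 130.7]
175 [349.8 138.4] [355.1 126.6]
185 [350.5 134.1] [355.7 122.5]
195 [351.1 129.8] [356.4 118.3]
205 [351.8 125.4] [357.1 114.1]
[644.33892071 144.83730978 164.99850436] 0.11894157193526075
```

View pics/s4.png

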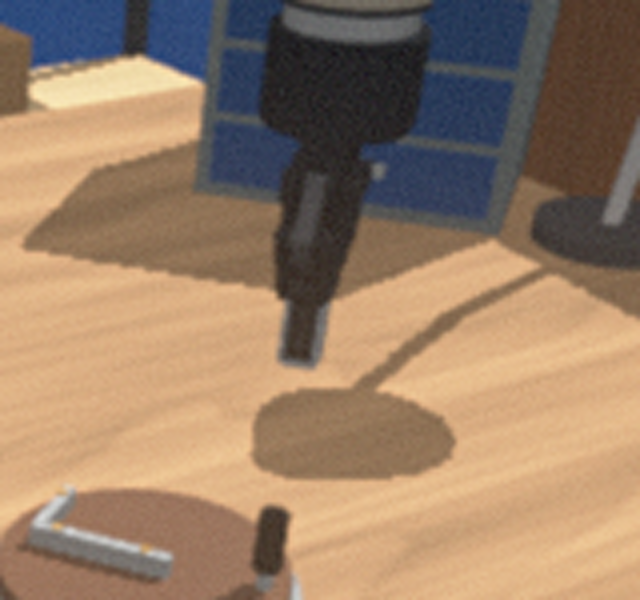

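Run:
```python
from h import *
print(back("scene",(355,120),165),back("scene",(355,120),205))
c=np.array([588.8,98.8,60])
for n in C:
    im=cv2.resize(get_image(n),None,fx=1.5,fy=1.5,interpolation=cv2.INTER_CUBIC)
    def dot(P,col):
        for u in proj(n,P): cv2.circle(im,tuple(int(v) for v in (u+.5)*1.5),1,col,-1)
    t=np.linspace(0,6.28,40)
    dot(np.c_[c[0]+88*np.cos(t),c[1]+88*np.sin(t),0*t+60],(0,255,0))
    a=np.radians(39.7)
    dot(np.array([[c[0]+72.17*np.cos(a),c[1]+72.17*np.sin(a),z] for z in(60,85,110)]),(255,0,255))
    x,y,_=get_obs()["tcp_pos"]
    dot(np.array([[x,y,z] for z in range(165,400,20)]),(255,255,0))
    dot(box(616.3,-167.8,-.135),(0,255,255))
    cv2.imwrite(f"pics/ov_{n}.png",im[:,:,::-1])
```

```text
[[582.08077967 206.06588578 165.        ]] [[646.04475467 145.66302191 205.        ]]
```

View pics/ov_scene.png

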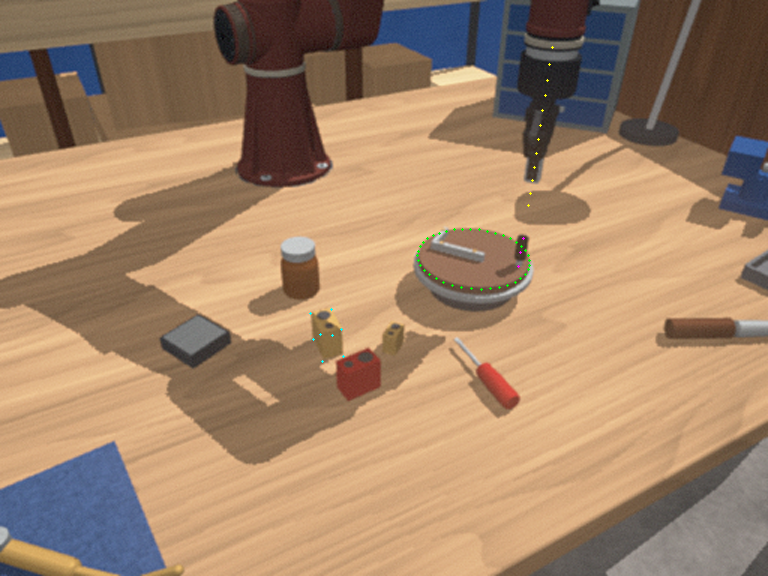

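View pics/ov_top.png

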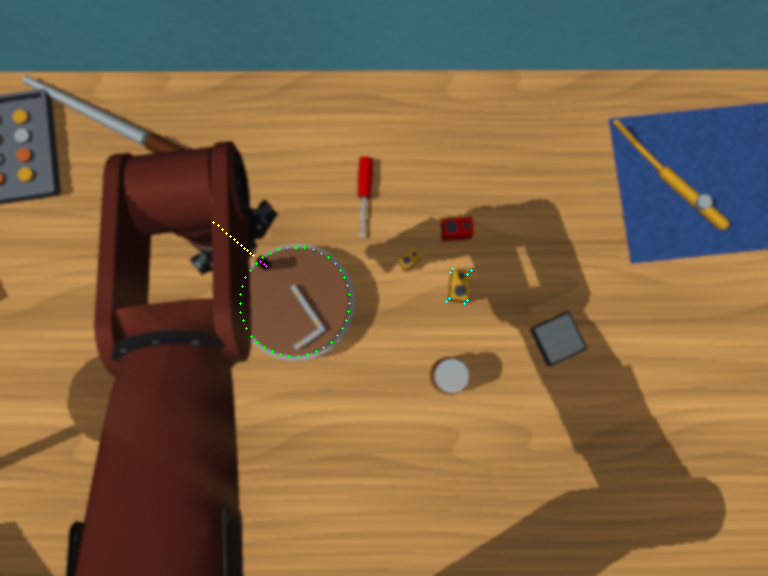

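The fingertips look about 40 mm short of the reported TCP in the scene view. I'll straddle the knob with the fingers open, look again there, then test the grip.

Run:
```python
from h import *
grip(50,30)
c=np.array([588.8,98.8]);a=np.radians(39.7);k=c+72.17*np.array([np.cos(a),np.sin(a)])
move_l([*k,122],[180,0,39.7-90])
out=[]
o=get_obs();print(o["t"],o["tcp_pos"],o["wrist_force"])
for n,(u0,v0) in(("scene",(290,90)),("top",(110,110))):
    im=get_image(n)[v0:v0+130,u0:u0+130]; w=cv2.resize(im,None,fx=3,fy=3,interpolation=cv2.INTER_CUBIC)
    u=proj(n,o["tcp_pos"])[0]; cv2.drawMarker(w,(int((u[0]-u0)*3),int((u[1]-v0)*3)),(0,255,0),0,12); out.append(w)
cv2.imwrite("pics/c5.png",np.hstack(out)[:,:,::-1])
```

```text
6.375 [643.60289381 144.83123808 121.07546747] [ 0.86059252 -0.39481965  0.42587819]
```

View pics/c5.png

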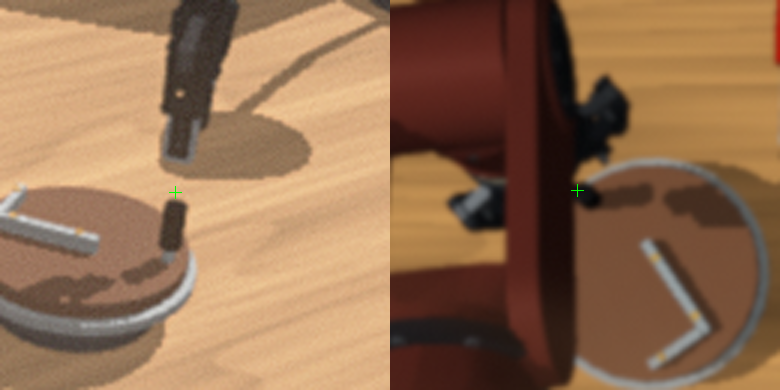

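Run:
```python
from h import *
c=np.array([588.8,98.8]);a=np.radians(39.7);k=c+72.17*np.array([np.cos(a),np.sin(a)])
move_l([*k,90],speed=80)
grip(0,25)
out=[]
o=get_obs();print(o["t"],o["tcp_pos"],o["wrist_force"],o["grip_width"])
for n,(u0,v0) in(("scene",(290,90)),("top",(110,110))):
    im=get_image(n)[v0:v0+130,u0:u0+130]; w=cv2.resize(im,None,fx=3,fy=3,interpolation=cv2.INTER_CUBIC)
    u=proj(n,o["tcp_pos"])[0]; cv2.drawMarker(w,(int((u[0]-u0)*3),int((u[1]-v0)*3)),(0,255,0),0,12); out.append(w)
cv2.imwrite("pics/c6.png",np.hstack(out)[:,:,::-1])
```

```text
7.5583 [644.4216134  144.91647845  90.19491357] [ 0.10475347 -0.34521452 -1.11860485] 0.06727569184733011
```

View pics/c6.png

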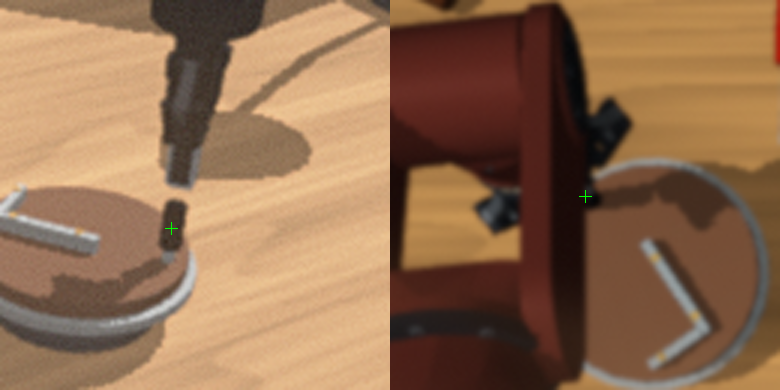

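The grip closed on nothing, at width 0, just as the picture shows. So the true fingertips lie about 40 mm behind the reported TCP, and the reported tool length is wrong. I'll measure that offset from both closed-finger views.

Run:
```python
from h import *
for x,y,zr,v in((644.4,144.9,90.2,(290+180/3,90+187/3)),(644.3,144.8,165,(280+299/4,30+365/4))):
    zs=np.arange(zr,zr+80,1.); u=proj("scene",np.c_[0*zs+x,0*zs+y,zs]); i=np.abs(u[:,1]-v[1]).argmin(); print(zs[i]-zr,u[i],v)
```

```text
36.0 [349.19383972 152.22287229] (350.0, 152.33333333333334)
37.0 [353.94417009 121.06281513] (354.75, 121.25)
```

Run:
```python
from h import *
c=np.array([588.8,98.8]);a=np.radians(39.7);k=c+72.17*np.array([np.cos(a),np.sin(a)])
grip(50,25)
move_l([*k,60],speed=100); print(get_obs()["wrist_force"])
move_l([*k,38],speed=60); print(get_obs()["wrist_force"])
grip(0,25)
o=get_obs();print(o["t"],o["tcp_pos"],o["wrist_force"],o["grip_width"])
out=[]
for n,(u0,v0) in(("scene",(290,90)),("top",(110,110))):
    im=get_image(n)[v0:v0+130,u0:u0+130]; w=cv2.resize(im,None,fx=3,fy=3,interpolation=cv2.INTER_CUBIC); out.append(w)
cv2.imwrite("pics/c7.png",np.hstack(out)[:,:,::-1])
```

```text
[ 0.66013359  0.12378788 -0.35988549]
[ 0.17768762 -0.17352107  0.35690283]
9.5417 [644.65308411 145.15192416  38.61893462] [-0.77049897  1.29518664  1.75698577] 17.17686817689255
```

View pics/c7.png

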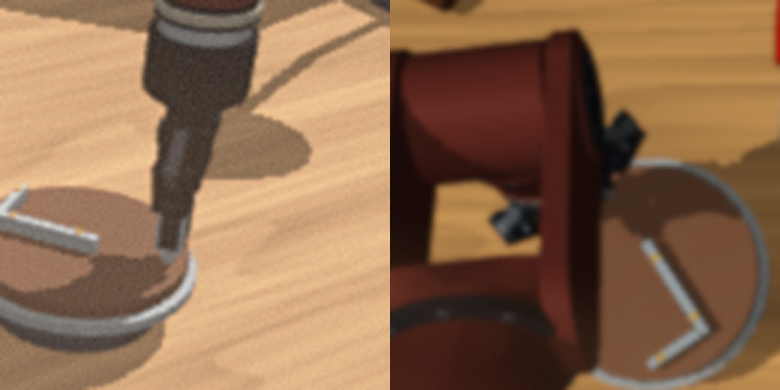

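The knob is held (width 17.2 mm against an 18 mm grip). Turning now.

Run:
```python
from h import *
c=np.array([588.8,98.8])
def go(d,sp):
    a=np.radians(d); move_l([c[0]+72.17*np.cos(a),c[1]+72.17*np.sin(a),38],[180,0,d-90],speed=sp)
    o=get_obs(); F=o["wrist_force"]; t=np.array([-np.sin(a),np.cos(a)])
    p=o["tcp_pos"][:2]-c
    print(d,round(np.degrees(np.arctan2(p[1],p[0])),1),"Ft",round(F[:2]@t,1),"Fr",round(F[0]*np.cos(a)+F[1]*np.sin(a),1),"w",round(o["grip_width"],1),"t",round(o["t"],2))
    return F[:2]@t
for d in list(np.arange(47.7,96,8))+list(np.arange(98.7,140,3)):
    f=go(d,90 if d<97 else 60)
    if f<-14 : break
```

```text
47.7 47.3 Ft 0.1 Fr 1.3 w 17.3 t 9.93
55.7 54.8 Ft -2.1 Fr 3.2 w 17.3 t 10.22
63.7 62.7 Ft -1.5 Fr 6.1 w 16.9 t 10.52
71.7 71.3 Ft -0.1 Fr 5.4 w 17.4 t 10.81
79.7 79.4 Ft 0.4 Fr 5.2 w 17.7 t 11.1
87.7 87.6 Ft -0.0 Fr 5.7 w 17.2 t 11.39
95.7 95.7 Ft -0.2 Fr 7.3 w 17.3 t 11.68
98.7 98.6 Ft -1.3 Fr 6.8 w 17.5 t 11.93
101.7 101.5 Ft -0.5 Fr 6.7 w 16.8 t 12.18
104.7 104.5 Ft -0.9 Fr 6.7 w 16.7 t 12.43
107.7 107.5 Ft -1.7 Fr 7.0 w 17.0 t 12.68
110.7 110.5 Ft -1.6 Fr 7.2 w 17.2 t 12.93
113.7 113.4 Ft -0.4 Fr 7.0 w 17.2 t 13.18
116.7 115.9 Ft -3.6 Fr 8.7 w 17.3 t 13.43
119.7 115.5 Ft -15.6 Fr 7.1 w 17.2 t 13.68
```

The stop is at about 115.7° (knob angle). I'll release, lift and look.

Run:
```python
from h import *
c=np.array([588.8,98.8])
wait(0.3)
a=np.radians(117); p=[c[0]+72.17*np.cos(a),c[1]+72.17*np.sin(a)]
move_l([*p,38],[180,0,27],speed=60)
grip(40); move_l([*p,150],speed=250)
# clear of the view: over the block region side, high
o=get_obs();print(o["t"],o["tcp_pos"],o["joint_pos"])
goto([470,-290,190],[180,0,0])
o=get_obs();print(o["t"],o["joint_pos"],o["wrist_force"])
for n in C: cv2.imwrite(f"pics/{n}8.png",get_image(n)[:,:,::-1])
A=cv2.imread("pics/scene8.png")[125:225,270:370];B=cv2.imread("pics/top8.png")[150:250,147:247]
cv2.imwrite("pics/c8.png",cv2.resize(np.hstack([A,B]),None,fx=4,fy=4,interpolation=cv2.INTER_CUBIC))
```

```text
15.1833 [555.54809146 162.84317583 149.57619928] [ 9.39617906e+00  9.28505977e+00  1.01060230e+02 -7.24732653e-03
  6.96902440e+01 -1.75712203e+01]
16.875 [-3.88762076e+01  3.80153543e+00  1.02601253e+02  2.94072224e-02
  7.36396013e+01 -3.89526447e+01] [ 0.66432491  0.22599142 -0.88420277]
```

View pics/c8.png

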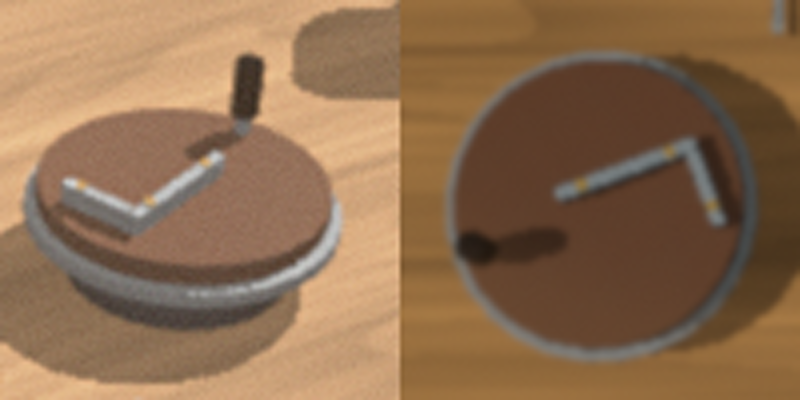

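View pics/top8.png

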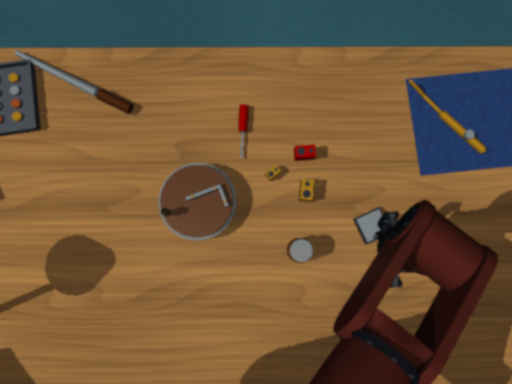

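```bash
cat > f.py <<'E'
from h import *
I={n:cv2.imread(f"pics/{n}8.png")[:,:,::-1].copy() for n in C}
c=np.array([588.8,98.8])
t=np.linspace(0,2*np.pi,60)
W={};D={}
for n in C:
    reg=hullmask(n,np.c_[c[0]+83*np.cos(t),c[1]+83*np.sin(t),0*t+62],2)>.99
    im=I[n].astype(float); s=(im[:,:,0]-im[:,:,2]) # brown: R>>B ; steel: ~0
    sm=np.median(s[reg]); 
    g=np.clip((sm-s)/(sm-np.percentile(s[reg],2)),0,1)
    lum=im.sum(2); g=np.where(lum<np.median(lum[reg])*1.0,0,g)
    # exclude shadows/knob
    D[n]=g*reg; W[n]=reg; print(n,sm,np.percentile(s[reg],2),D[n].sum())
def bx(o,yaw,x0,x1,y0,y1):
    cc,ss=np.cos(yaw),np.sin(yaw)
    return np.array([[o[0]+a*cc-b*ss,o[1]+a*ss+b*cc,h] for h in(60,74) for a in(x0,x1) for b in(y0,y1)])
def model(n,p,S=4):
    o=p[:2]; return np.maximum(hullmask(n,bx(o,p[2],-8,p[3],-8,0),S),hullmask(n,bx(o,p[2],-8,0,-8,p[4]),S))
def fit(use):
    cost=lambda p: sum(np.abs(model(n,p)-D[n])[W[n]].sum()/D[n].sum() for n in use)
    p0=np.array([622,67,np.radians(111),80,40.]); sx=np.vstack([p0]+[p0+np.eye(5)[i]*s for i,s in enumerate([6,6,.1,6,6])])
    r=minimize(cost,p0,method="Nelder-Mead",options=dict(initial_simplex=sx,maxiter=500)); 
    r=minimize(cost,r.x,method="Nelder-Mead",options=dict(initial_simplex=r.x+np.vstack([np.zeros(5),np.diag([3,-3,.05,3,3])]),maxiter=400))
    return r
if __name__=="__main__":
    for use in(["scene"],["top"],["scene","top"]):
        r=fit(use); d=r.x[:2]-c; y=r.x[2]; print(use,r.x.round(2),"yaw",np.degrees(y).round(2),r.fun.round(3),"corner in table",(d@[np.cos(y),np.sin(y)]).round(1),(d@[-np.sin(y),np.cos(y)]).round(1))
E
python3 f.py
```

```text
scene 59.0 2.0 154.49122807017545
top 51.0 -4.0 218.74545454545452
['scene'] [610.37  59.13   2.04  68.53  33.8 ] yaw 116.66 1.081 corner in table -45.1 -1.5
['top'] [617.26  45.73   1.93  80.64  47.77] yaw 110.39 0.326 corner in table -59.7 -8.2
['scene', 'top'] [615.52  47.66   1.92  77.61  22.68] yaw 110.09 1.82 corner in table -57.2 -7.5
```

```bash
cat > f2.py <<'E'
from f import *
# scene mask: tile pixels vs fence: use ratio B/R, and top only
im=I["scene"].astype(float); s=im[:,:,2]/(im[:,:,0]+1)
reg=W["scene"]; print(np.percentile(s[reg],[5,50,90,97,99]))
g=np.clip((s-.62)/(.85-.62),0,1); D["scene"]=g*reg
k=hullmask("scene",np.array([[c[0]+72.2*np.cos(a)+r*np.cos(b),c[1]+72.2*np.sin(a)+r*np.sin(b),z] for a in[np.radians(115.2)] for r in[13] for b in t for z in(60,112)]),2)>0
W["scene"]=reg&~k
def fit3(use):
    cost=lambda q: sum(np.abs(model(n,[*q,80,47])-D[n])[W[n]].sum()/D[n].sum() for n in use)
    x=np.array([617.3,45.7,1.93])
    for _ in range(2):
        r=minimize(cost,x,method="Nelder-Mead",options=dict(initial_simplex=x+np.vstack([np.zeros(3),np.diag([4,4,.06])])));x=r.x
    return r
for use in(["scene"],["top"],["scene","top"]):
    r=fit3(use); d=r.x[:2]-c; y=r.x[2]; print(use,r.x.round(2),"yaw",np.degrees(y).round(2),r.fun.round(3),"corner in table",(d@[np.cos(y),np.sin(y)]).round(1),(d@[-np.sin(y),np.cos(y)]).round(1))
out=[]
for n,(u0,v0) in(("scene",(270,125)),("top",(147,150))):
    w=cv2.resize(I[n][v0:v0+100,u0:u0+100],None,fx=4,fy=4,interpolation=cv2.INTER_CUBIC)
    for P in(bx(r.x[:2],r.x[2],-8,80,-8,0),bx(r.x[:2],r.x[2],-8,0,0,47)):
        for u in proj(n,P): cv2.circle(w,tuple(int(v) for v in ((u-[u0,v0])+.5)*4),2,(0,255,0),-1)
    out.append(w)
cv2.imwrite("pics/ovf.png",np.hstack(out)[:,:,::-1])
E
python3 f2.py
```

```text
scene 59.0 2.0 154.49122807017545
top 51.0 -4.0 218.74545454545452
[0.57615894 0.6        0.90434783 0.96645938 0.98976557]
['scene'] [611.88  49.25   1.94] yaw 110.93 0.09 corner in table -54.5 -3.9
['top'] [617.26  45.86   1.93] yaw 110.49 0.329 corner in table -59.6 -8.1
['scene', 'top'] [616.73  45.96   1.93] yaw 110.39 0.702 corner in table -59.3 -7.8
```

View pics/ovf.png

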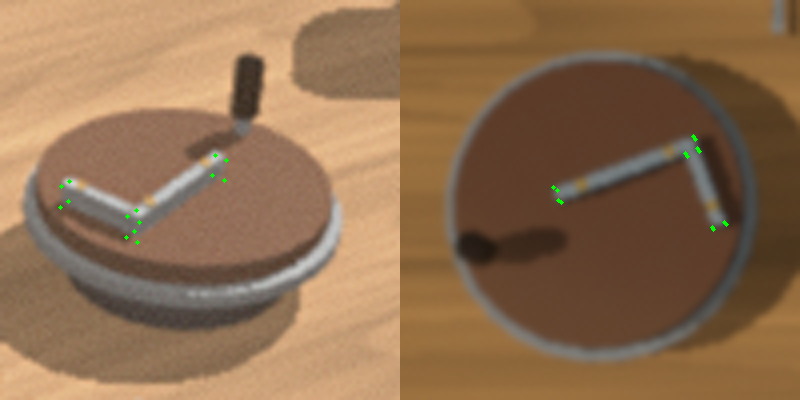

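```bash
cat >> f2.py <<'E'
print("---")
im=I["top"].astype(float); s=im[:,:,2]/(im[:,:,0]+1); reg=hullmask("top",np.c_[c[0]+80*np.cos(t),c[1]+80*np.sin(t),0*t+62],2)>.99
lum=im.sum(2)
print(np.percentile(s[reg],[5,50,90,97,99]),np.percentile(lum[reg],[5,50,90,97,99]))
lo=np.median(lum[reg]);hi=np.percentile(lum[reg],98.5)
D["top"]=np.clip((lum-lo*1.12)/(hi*.95-lo*1.12),0,1)*reg; W["top"]=reg
for use in(["top"],["scene","top"]):
    r=fit3(use); d=r.x[:2]-c; y=r.x[2]; print(use,r.x.round(2),"yaw",np.degrees(y).round(2),r.fun.round(3),"corner in table",(d@[np.cos(y),np.sin(y)]).round(1),(d@[-np.sin(y),np.cos(y)]).round(1))
def mk(n):
    w=np.hstack([I[n],np.repeat((D[n]*255).astype(np.uint8)[:,:,None],3,2)])
    return w
n="top";u0,v0=150,155
a=cv2.resize(np.hstack([I[n][v0:v0+90,u0:u0+90],np.repeat((D[n]*255).astype(np.uint8)[v0:v0+90,u0:u0+90,None],3,2)]),None,fx=4.4,fy=4.4,interpolation=cv2.INTER_NEAREST)
for q,col in(((611.9,49.3,1.936),(0,255,0)),((617.3,45.9,1.928),(255,0,255))):
  for P in(bx(q[:2],q[2],-8,80,-8,0),bx(q[:2],q[2],-8,0,0,47)):
    for u in proj(n,P[4:]):
      for k in(0,90): cv2.circle(a,tuple(int(v) for v in ((u-[u0-k,v0])+.5)*4.4),2,col,-1)
cv2.imwrite("pics/mk.png",a[:,:,::-1])
E
python3 f2.py | sed -n '/---/,$p'
```

```text
---
[0.43617021 0.45263158 0.55319149 1.         1.05825243] [137.   198.   217.   333.   361.42]
['top'] [617.93  46.79   1.93] yaw 110.77 0.291 corner in table -59.0 -8.8
['scene', 'top'] [617.4   47.63   1.94] yaw 111.34 0.638 corner in table -58.1 -8.0
```

View pics/mk.png

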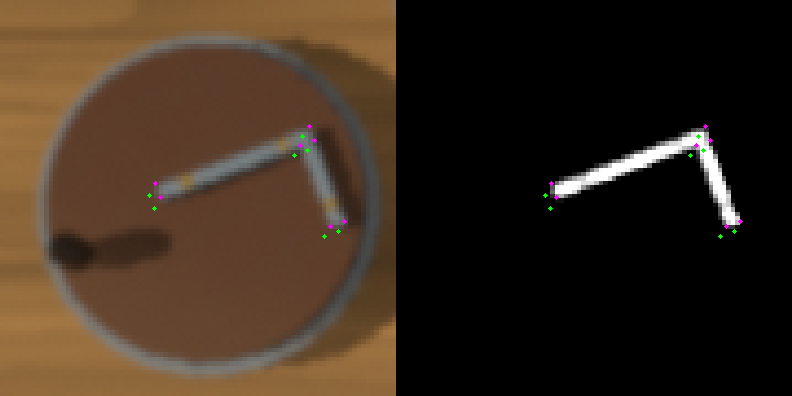

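```bash
cat >> f2.py <<'E'
n="scene";u0,v0=275,135
m=(D[n]*W[n]*255).astype(np.uint8)
a=cv2.resize(np.hstack([I[n][v0:v0+70,u0:u0+80],np.repeat(m[v0:v0+70,u0:u0+80,None],3,2)]),None,fx=5,fy=5,interpolation=cv2.INTER_NEAREST)
for q,col in(((611.9,49.3,1.936),(0,255,0)),((617.5,46.5,1.932),(255,0,255))):
  for P in(bx(q[:2],q[2],-8,80,-8,0),bx(q[:2],q[2],-8,0,0,47)):
    for u in proj(n,P): 
      for k in(0,80): cv2.circle(a,tuple(int(v) for v in ((u-[u0-k,v0])+.5)*5),2,col,-1)
cv2.imwrite("pics/mk2.png",a[:,:,::-1])
E
python3 f2.py >/dev/null
```

```text
(no output)
```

View pics/mk2.png

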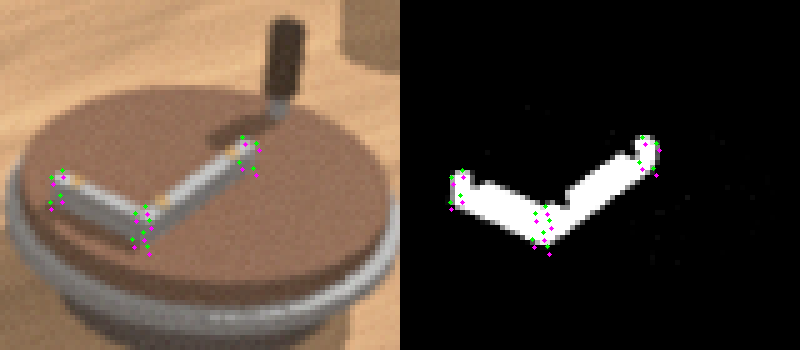

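The fences fit best at corner (612,49) in the scene view and (617.5,46.5) in the top view, both with yaw about 110.8°. I'll take the midpoint and let contact settle the remaining few mm. Before reaching, I'll confirm the target block in one enlarged crop.

Run:
```python
from h import *
out=[]
for n,(u0,v0) in(("scene",(195,195)),("top",(262,140))):
    im=cv2.imread(f"pics/{n}8.png")
    w=cv2.resize(im[v0:v0+70,u0:u0+70],None,fx=5.5,fy=5.5,interpolation=cv2.INTER_CUBIC)
    for u in proj(n,box(616.3,-167.8,-.135)): cv2.circle(w,tuple(int(v) for v in ((u-[u0,v0])+.5)*5.5),3,(0,255,0),-1)
    out.append(w)
cv2.imwrite("pics/blk.png",np.hstack(out))
```

```text
(no output)
```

View pics/blk.png

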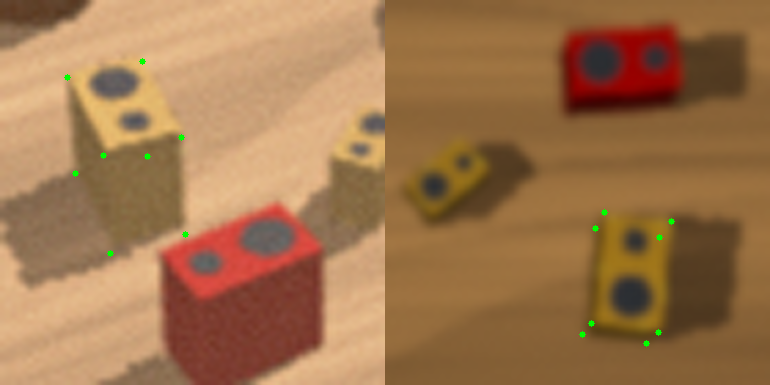

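The crop shows the larger brass block with two dark marks at scene px (218,222) and top px (305,190). The small brass block at top px (342-262 offset, ≈(343/385 crop)) and the red one are separate and not meant. The outline overlay is a few px off, so I'll refine the pose with hand-picked top-face corners.

Run:
```python
from h import *
S=np.array([[68,77],[145,60],[183,137],[105,151]])/5.5-.5+[195,195]
T=np.array([[603-385,213],[674-385,219],[665-385,333],[595-385,325]])/5.5-.5+[262,140]
for n,q in(("scene",S),("top",T)):
    p=back(n,q,48)[:,:2]; ctr=p.mean(0)
    e=[p[(i+1)%4]-p[i] for i in range(4)]
    print(n,ctr.round(1),[(round(np.hypot(*v),1),round(np.degrees(np.arctan2(v[1],v[0])),1)) for v in e])
```

```text
scene [ 615.7 -166.9] [(np.float64(30.9), np.float64(82.5)), (np.float64(50.4), np.float64(-8.2)), (np.float64(29.5), np.float64(-102.0)), (np.float64(48.1), np.float64(173.6))]
top [ 616.4 -168.9] [(np.float64(31.7), np.float64(-95.1)), (np.float64(51.2), np.float64(174.4)), (np.float64(31.2), np.float64(83.2)), (np.float64(50.3), np.float64(-5.0))]
```

Both views agree: centre (616,-168), yaw -7°, top face about 50 × 31 mm, as specified. Grasping now.

```bash
cat > g.py <<'E'
from h import *
def pic(name,S=(195,175),T=(150,130),w=130):
    o=[]
    for n,(u0,v0) in(("scene",S),("top",T)):
        o.append(cv2.resize(get_image(n)[v0:v0+w,u0:u0+w],(390,390),interpolation=cv2.INTER_CUBIC))
    cv2.imwrite(f"pics/{name}.png",np.hstack(o)[:,:,::-1])
def st(tag=""):
    o=get_obs(); print(tag,"t",round(o["t"],2),"p",o["tcp_pos"].round(1),"F",o["wrist_force"].round(1),"w",round(o["grip_width"],1)); return o
E
python3 - <<'E'
from g import *
grip(58,60)
goto([616,-168,70],[180,0,83]); st()
move_l([616,-168,15],speed=120); st()
pic("g1",S=(150,120),T=(240,120))
E
```

```text
t 18.35 p [ 616.1 -168.5   70.4] F [1.1 0.4 0.2] w 58.0
 t 18.96 p [ 616.1 -168.4   15.2] F [0.2 0.1 0.5] w 57.7
```

View pics/g1.png

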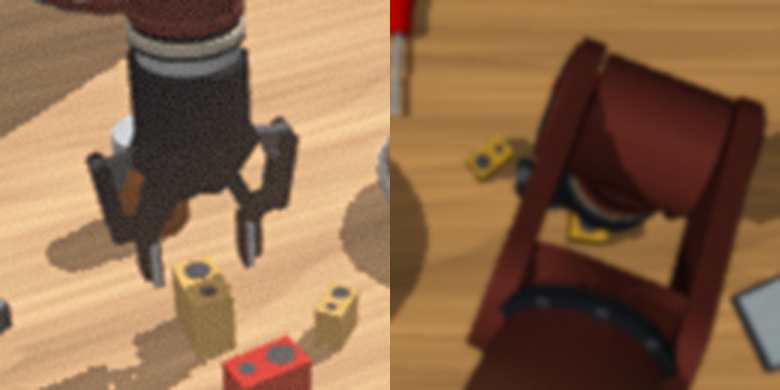

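The fingers straddle the block, with the tips at crop (158,283) and (250,262) either side of its top at (205,280). Descending with force checks.

Run:
```python
from g import *
for z in(0,-10,-17):
    move_l([616,-168,z],speed=80); o=st()
    if abs(o["wrist_force"][2])>8: print("contact");break
grip(0,60); st("gripped")
pic("g2",S=(150,120),T=(240,120))
```

```text
t 19.39 p [ 615.  -167.5   -1.1] F [-0.2  0.5 -0.8] w 58.0
 t 19.67 p [ 615.1 -167.6  -11. ] F [-0.1 -0.1 -0.2] w 58.0
 t 19.92 p [ 615.4 -167.8  -17.7] F [0.7 0.3 0.1] w 57.9
gripped t 20.27 p [ 616.5 -168.1  -16.5] F [ 1.2  0.7 -0.1] w 29.4
```

View pics/g2.png

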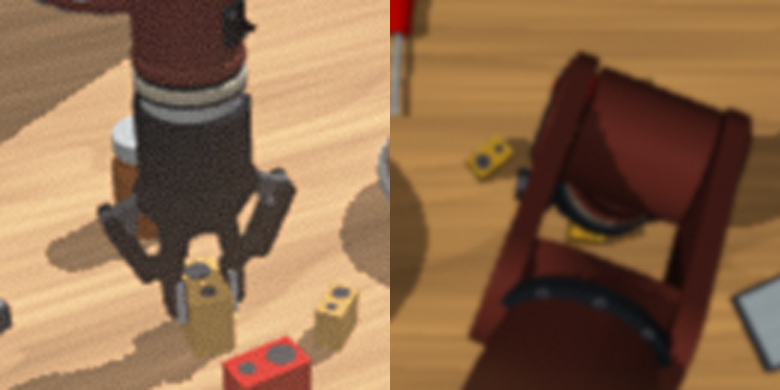

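```bash
cat >> g.py <<'E'
YAW=110.8
ex=np.array([np.cos(np.radians(YAW)),np.sin(np.radians(YAW))]);ey=np.array([-ex[1],ex[0]])
K=np.array([614.5,48.])
def at(x,y): return K+x*ex+y*ey
def mv(x,y,z,sp): move_l([*at(x,y),z],[180,0,YAW-90],speed=sp)
def sf(tag=""):
    o=get_obs();F=o["wrist_force"];p=o["tcp_pos"][:2]-K
    print(tag,"t",round(o["t"],2),"xy",round(p@ex,1),round(p@ey,1),"z",round(o["tcp_pos"][2],1),"Fx",round(F[:2]@ex,1),"Fy",round(F[:2]@ey,1),"Fz",round(F[2],1),"w",round(o["grip_width"],1),"M",o["moment"].round(2),"rot",o["ee_rot"].round(1)); return F[:2]@ex,F[:2]@ey,F[2]
E
python3 - <<'E'
from g import *
move_l([616,-168,80],speed=150); st("lift")
goto([*at(37,27),90],[180,0,YAW-90]); wait(.2); sf()
pic("g3",S=(265,90),T=(130,140))
E
```

```text
lift t 21.18 p [ 614.5 -167.5   78.3] F [-0.8  0.4 -5.5] w 28.8
 t 22.69 xy 36.2 27.1 z 89.9 Fx -0.6 Fy 0.7 Fz -5.3 w 28.9 M [-0.08 -0.03  0.06] rot [180.    0.   20.7]
```

View pics/g3.png

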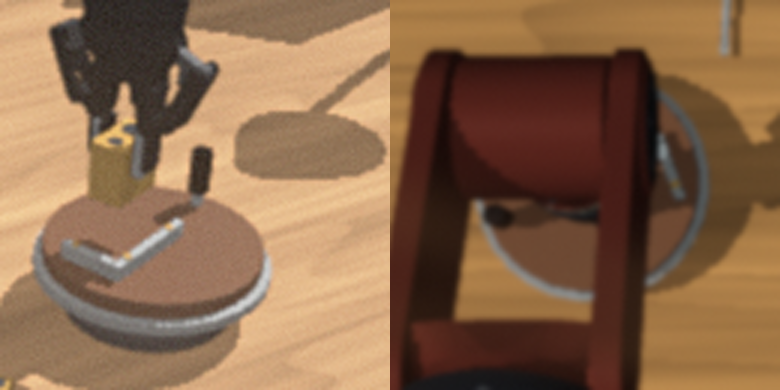

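Run:
```python
from g import *
mv(37,27,50,100); sf()
pic("g4",S=(275,110),T=(150,150),w=90)
```

```text
t 23.34 xy 37.1 27.3 z 49.5 Fx -0.6 Fy 0.3 Fz -4.4 w 29.0 M [-0.04 -0.09  0.06] rot [-180.     0.    20.8]
```

View pics/g4.png

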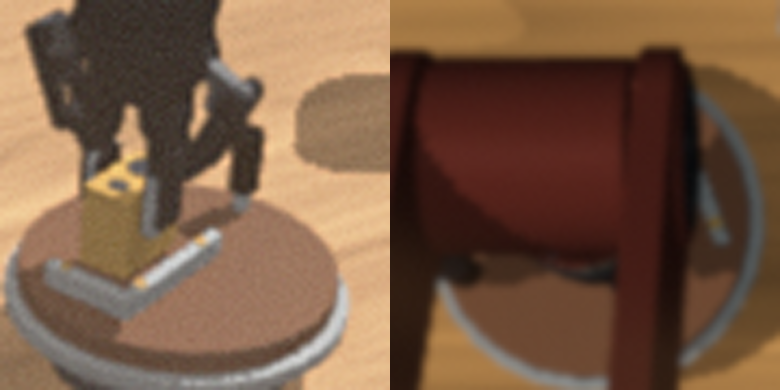

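Run:
```python
from g import *
for z in(47,45,44,43,42,41):
    mv(37,27,z,30); wait(.1); f=sf()
    if f[2]>-2: break
```

```text
t 23.79 xy 37.0 26.9 z 47.2 Fx -0.2 Fy -0.4 Fz -5.5 w 29.0 M [-0.04 -0.    0.04] rot [180.   -0.   20.8]
 t 24.14 xy 37.0 27.1 z 44.9 Fx 0.3 Fy -0.1 Fz -4.3 w 29.2 M [ 0.03 -0.02 -0.02] rot [-180.     0.    20.8]
 t 24.49 xy 37.0 27.0 z 44.0 Fx -0.3 Fy -0.1 Fz -5.3 w 29.1 M [ 0.02  0.   -0.03] rot [-180.     0.    20.8]
 t 24.84 xy 36.9 26.7 z 43.4 Fx -1.2 Fy 0.2 Fz -2.3 w 29.3 M [-0.01  0.15  0.03] rot [180.   -0.   20.8]
 t 25.19 xy 36.9 26.6 z 43.4 Fx 1.0 Fy 3.0 Fz 6.5 w 28.9 M [-0.11  0.74 -0.08] rot [180.   -0.   20.8]
```

Tile contact is at reported z=43.4, against a predicted 43.2. Now I'll raise it a hair and feel for each fence.

Run:
```python
from g import *
x,y,z=37,27,44
mv(x,y,z,30); sf("up")
while y>5:
    y-=1.5 if y>20 else 1; mv(x,y,z,25); f=sf("y%.1f"%y)
    if f[1]>3: break
yc=y
while x>12:
    x-=1.5 if x>30 else 1; mv(x,y,z,25); f=sf("x%.1f"%x)
    if f[0]>3: break
print(x,y)
```

```text
up t 25.44 xy 37.0 27.0 z 43.5 Fx 0.1 Fy 0.2 Fz -3.9 w 28.7 M [-0.02  0.    0.  ] rot [180.   -0.   20.8]
y25.5 t 25.69 xy 37.1 25.6 z 43.5 Fx -0.7 Fy -0.1 Fz -4.1 w 29.2 M [-0.03 -0.01 -0.03] rot [-180.     0.    20.8]
y24.0 t 25.94 xy 37.1 24.0 z 43.7 Fx 0.1 Fy -0.3 Fz -5.9 w 29.2 M [-0.03 -0.06  0.04] rot [-180.     0.    20.8]
y22.5 t 26.19 xy 37.0 22.4 z 43.9 Fx -0.0 Fy -0.1 Fz -5.4 w 28.6 M [0.02 0.02 0.06] rot [-180.    -0.    20.8]
y21.0 t 26.44 xy 37.0 20.8 z 44.1 Fx -0.1 Fy -0.1 Fz -5.1 w 29.3 M [ 0.03 -0.01  0.04] rot [180.   -0.   20.8]
y19.5 t 26.69 xy 37.0 19.3 z 44.1 Fx -0.5 Fy -0.4 Fz -5.0 w 29.1 M [0.01 0.   0.  ] rot [180.   -0.   20.8]
y18.5 t 26.94 xy 37.0 18.4 z 44.0 Fx 0.0 Fy -0.4 Fz -4.9 w 29.1 M [-0.02  0.04  0.03] rot [180.   -0.   20.8]
y17.5 t 27.19 xy 37.0 17.4 z 44.0 Fx 0.3 Fy 0.3 Fz -4.8 w 28.8 M [-0.04 -0.   -0.01] rot [180.   -0.   20.8]
y16.5 t 27.44 xy 37.0 16.4 z 44.0 Fx 0.2 Fy 0.4 Fz -5.1 w 29.4 M [-0.01  0.01  0.06] rot [180.   -0.   20.8]
y15.5 t 27.69 xy 37.1 15.7 z 43.9 Fx -1.0 Fy 0.7 Fz -5.8 w 29.4 M [-0.02  0.08 -0.04] rot [-180.     0.    20
[... 1131 characters left out ...]
.9 Fy 5.0 Fz -4.9 w 28.9 M [ 0.08  0.94 -0.08] rot [-1.80e+02  1.00e-01  2.08e+01]
x24.5 t 30.44 xy 24.8 15.2 z 43.6 Fx 2.2 Fy 4.9 Fz -5.5 w 28.9 M [ 0.08  0.98 -0.11] rot [-1.80e+02  1.00e-01  2.08e+01]
x23.5 t 30.69 xy 23.8 15.2 z 43.6 Fx 2.0 Fy 4.9 Fz -5.9 w 29.2 M [ 0.05  0.91 -0.01] rot [-1.80e+02  1.00e-01  2.08e+01]
x22.5 t 30.94 xy 22.8 15.2 z 43.6 Fx 2.5 Fy 4.7 Fz -4.6 w 29.1 M [ 0.04  1.   -0.03] rot [-1.80e+02  1.00e-01  2.08e+01]
x21.5 t 31.19 xy 21.8 15.2 z 43.6 Fx 2.1 Fy 4.4 Fz -5.6 w 29.1 M [ 0.06  0.99 -0.05] rot [-1.80e+02  1.00e-01  2.08e+01]
x20.5 t 31.44 xy 21.6 15.2 z 43.6 Fx 5.0 Fy 4.3 Fz -5.2 w 29.2 M [ 0.35  1.04 -0.1 ] rot [-1.799e+02  1.000e-01  2.080e+01]
20.5 14.5
```

Both fences are felt: long at y=15.3, and short at x=21.6, where motion stalls and Fx jumps from 2 to 5 N. I'll add a little preload on both, then check.

Run:
```python
from g import *
mv(19,14.5,44,25); sf(); mv(19,13.3,44,25); sf(); mv(18.3,13.3,44,25); wait(.4); sf(); wait(.4); sf()
pic("g5",S=(275,110),T=(150,150),w=90)
```

```text
t 31.69 xy 21.6 15.2 z 43.7 Fx 7.1 Fy 4.0 Fz -3.3 w 29.3 M [ 0.92  1.26 -0.1 ] rot [-1.797e+02  1.000e-01  2.070e+01]
 t 31.94 xy 21.6 15.2 z 43.7 Fx 6.8 Fy 6.8 Fz 0.0 w 29.0 M [ 0.73  1.66 -0.24] rot [-179.7    0.3   20.7]
 t 32.59 xy 21.7 15.2 z 43.7 Fx 9.8 Fy 7.5 Fz -0.3 w 28.6 M [ 0.95  1.74 -0.17] rot [-179.6    0.3   20.7]
 t 32.99 xy 21.6 15.2 z 43.7 Fx 9.3 Fy 7.0 Fz -0.6 w 28.9 M [ 0.95  1.76 -0.2 ] rot [-179.7    0.3   20.7]
```

View pics/g5.png

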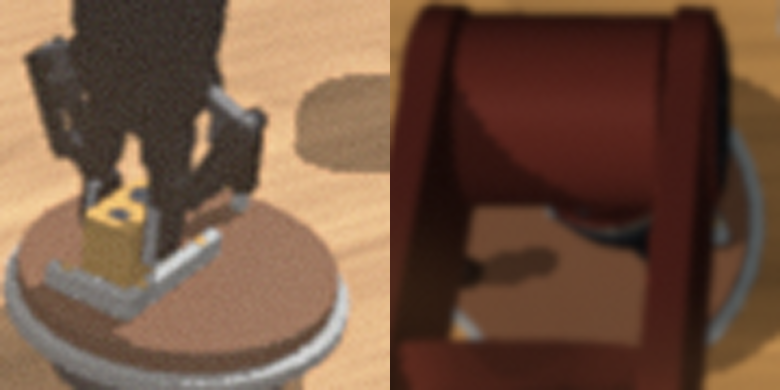

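Run:
```python
from g import *
im=get_image("scene");cv2.imwrite("pics/g6.png",cv2.resize(im[145:195,278:343],None,fx=11,fy=11,interpolation=cv2.INTER_CUBIC)[:,:,::-1]); sf()
```

```text
t 33.14 xy 21.6 15.2 z 43.7 Fx 8.7 Fy 6.7 Fz 0.4 w 28.9 M [ 0.96  1.71 -0.21] rot [-179.7    0.3   20.7]
```

View pics/g6.png

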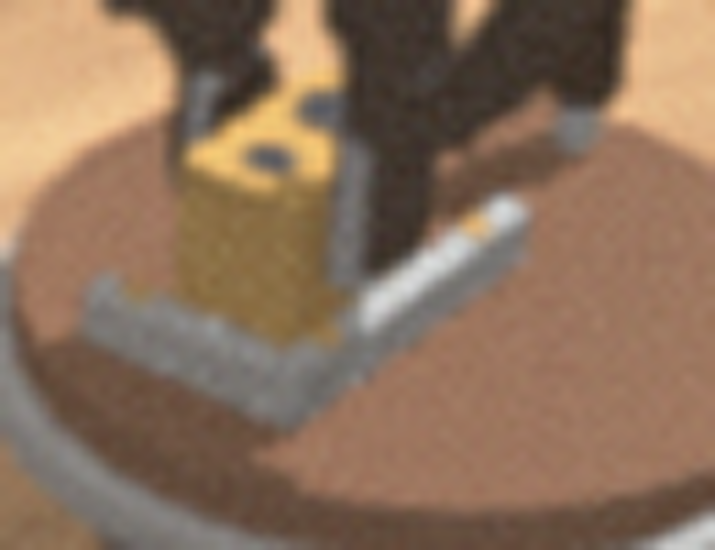

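Run:
```python
from g import *
sf(); sign_off(); print("done");
```

```text
t 33.14 xy 21.6 15.2 z 43.7 Fx 8.7 Fy 6.7 Fz 0.4 w 28.9 M [ 0.96  1.71 -0.21] rot [-179.7    0.3   20.7]
the job is handed in; nothing more can be done
done
```

I turned the turntable counter-clockwise by its knob until it stopped. I then picked up the larger brass block and pressed it into the corner against both fences. I handed the job in at 33.1 s with the block still gripped; no verdict is reported.

**Last checks**
- **Turntable:** at the stop the tangential push rose to 15.6 N with no further turn. The knob sat at the same pixel in the last picture as right after turning. The joint value itself can't be read.
- **Block in the corner:** the wrist felt about 8.7 N along the long fence (against the short one) and 6.7 N along the short fence (against the long one). The block didn't move between checks. Jaw width was 28.9 mm on the 30 mm block, at a 60 N squeeze.
- **Height and yaw:** tool height was within 0.3 mm of where the block touched the tile. Tool yaw was 20.7° against 20.8° measured for the fences.
- **Bystanders:** the arm never touched the jar, bench block or graver that I know of. I took no final picture to confirm they stayed put.

**What disagreed**
- **Tool length:** the real fingertips are about 37–40 mm short of the reported TCP. The first grip on the knob closed on air, so I measured this from the pictures and corrected for it.
- **Fence corner:** the two cameras differed by about 6 mm. I started from the midpoint and found both fences by touch, at 15.3 mm and 21.6 mm where 15 and 25 were expected. The 3.4 mm difference along the long fence fits the top camera's estimate and any offset of the block in the jaws.
- **Not directly seen:** the fences hide the block's lower edge, so I didn't see the fit at both fences in a picture.

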